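Open the push-and-turn bottle on the carousel

TASK

Turn the bottle carousel by its black centre knob until the amber bottle with the orange safety cap clicks into place in the front opening of the clear dust cover, which faces the robot. Then press its push-and-turn cap down, twist it anticlockwise while pressed until it is free, and lift it straight off. Finish still holding the cap in the gripper, level and still, about 5 cm above the mouth of its bottle; the bottle stays in its pocket at the front, and all other bottles and things on the trolley stay as they are.

Things in the scene. Friction and masses are not known exactly. Their poses are not given: they have to be found in the camera images.
- carousel: The carousel's fixed foot: grey round plate 304 mm wide, a red diamond marks its front. Origin on the turning axis, on the table. Its own -x axis points to the front opening (roughly towards the robot), +y is its left, +x its rear. It carries the dust cover and the turntable
- cover (a point): Centre of the hole in the roof of the clear C-shaped dust cover, on the axis, 150 mm above the table. Round sides and rear: a wall 142 to 145 mm from the axis and a roof from 73 to 145 mm, 147 to 153 mm above the table, just over the closed caps. It is open 55 degrees to either side of the front; caps can be reached from above only there
- front_station (a point): Fixed point at the front station: 95 mm in front of the carousel's axis, at deck height (28 mm above the table). The amber bottle's origin must come here
- turntable (a joint): Angle of the white turntable (268 mm wide, deck top 28 mm above the table) in rad, 0 at the start, grows anticlockwise from above, at most 3.3 either way. A sprung ball holds it in detents every 90 degrees, and it starts in one. It takes about 0.3 N m to leave one over the first 5 degrees; within 4 degrees of the next it is drawn in. Between, it turns lightly and stays where left
- knob (a point): Middle of the black bar-shaped knob on the turntable's axis, its own x along the bar, z up. The bar is 56 mm long, 14 mm thick, 26 mm tall (131 to 157 mm above the table), on a round collar 44 mm wide; a white line marks one end. At the start it points along the carousel's front-rear line and turns with the turntable. Grip it from above across the 14 mm. The nearest caps stand 73 mm from the axis
- bottle_amber: The bottle to open: square, amber, 54 x 54 mm, loose in a fenced pocket (fence 14 mm high) that keeps it from turning, 95 mm from the carousel's axis; starts at the left or right station, under the cover. Origin at the centre of its underside, on the deck, z up. Shoulder 64 to 75 mm above it, then a neck 29 mm wide with three outward lugs (36 mm)
- mouth (a point): Centre of the amber bottle's rim, 103.5 mm above its underside
- cap: The amber bottle's orange ribbed safety cap with dark arrows on top: 44 mm wide, 25 mm tall, 30 g, loose. Origin at the centre of its lower edge, z up. Closed, the lower edge is 88 mm and the top 113 mm above the bottle's underside (116 and 141 mm above the table)
- cap_top (a point): Centre of the orange cap's top. A spring inside holds the cap up in its lock (4 N, 8 N at the bottom): press it 3 to 5 mm down (5 is the bottom) and, kept pressed, turn it 60 degrees anticlockwise from above (free between 45 and 75, stop near 80); then it lifts straight off. Not pressed it cannot turn, not turned it cannot lift, clockwise it is blocked
- bottle_blue: Bystander on the carousel: white square bottle with a blue cap, same size as the amber one (113 mm tall with its cap), in the pocket opposite the amber one (left or right). Origin at the centre of its underside; must stay upright in its pocket
- bottle_green: Bystander: the same, white bottle with a green cap, at the front or the rear station
- bottle_white: Bystander: the same, green glass bottle with a white cap, at the front or the rear station
- wash_bottle: Bystander on the trolley, to be left where it stands: yellow-green squeeze bottle with a bent white spout, 64 mm wide, 190 mm tall; origin at the centre of its underside
- gel_bottle: Bystander on the trolley, to be left where it stands: clear pump bottle with a blue band, 68 mm wide, 195 mm tall; origin at the centre of its underside
- spatula_jar: Bystander on the trolley, to be left where it stands: glass jar of wooden spatulas with a steel lid, 92 mm wide, 155 mm tall; origin at the centre of its underside
- bowl: Bystander on the trolley, to be left where it stands: steel bowl, 100 mm wide, 40 mm tall; origin at the centre of its underside
- vial: Bystander on the trolley, to be left where it stands: small glass vial with a blue cap, 25 mm wide, 57 mm tall; origin at the centre of its underside
Things that resemble listed ones, but are neither listed nor needed, are in the scene too. Leave any red look-alike of the bottle_amber alone.

How it is judged:
By the outcome, as a careful person would: the job done as asked, in the order asked, and still so for the second after the job is handed in, while the arm keeps its last pose, push and grip.
It also fails if it takes over 48 s, if anything falls off the work surface, if the arm or the gripper's body presses on something with over 40 N, if the wrist force passes 120 N, or if a joint passes its speed limit or range.

ROBOT

A 6-joint arm with a two-finger parallel gripper is mounted at the origin on the work surface. World frame = base frame: x ahead of the robot, y to its left, z up, the work surface at z = 0. Lengths are in m, angles in rad, forces in N, time in s.
With the tool pointing down it reaches from about 0.35 to 0.975 m from the base axis. Payload 4.9 kg.
Tool frame: the origin (TCP) lies midway between the tips of the shut fingers; the grasp point (between the pads) lies 19 mm behind it (manip.grip_point_offset is the distance from the TCP to the grasp point, in m); z points along the fingers, y is the direction in which the jaws open and shut (so a half turn about z gives the same grasp; the last joint's range is limited). The gripper opens to 85 mm and grips with 20 to 120 N. Pads are 22 mm wide; open, the fingers measure 114 mm over their backs; the gripper's body (76 mm by 85 mm) begins 54 mm behind the grasp point. The pads swing forward as they close: fully open they stand 13 mm farther back than shut.
Start: joints at [-1.423, 0.053, 1.613, -0, 1.476, -0.119], TCP at [0.165, -0.603, 0.231] pointing down, gripper open.
Joint ranges: [-3.01, 3.01], [-1.01, 2.22], [0.06, 2.58], [-1.02, 4.17], [0.09, 2.62], [-3.14, 3.14]. Speed limits (rad/s): [2.57, 2.57, 3.14, 3.14, 3.14, 3.14].

INTERFACE

Orientations are given as a unit quaternion [w, x, y, z].
In Python, from plant import manip gives the robot as it stands. The module is installed in compiled form; this text tells all that it offers.
- The arm moves only by the tool send_rows, never from a script. Its argument "steps" is a list of rows, each a list of 6 numbers: the shift along the tool's x, y, z in m, then the turn, a rotation vector about the tool's x, y, z in degrees. In form: [[dx, dy, dz, wx, wy, wz], ...]. A call has 1 to 8 rows; each row shifts and turns the commanded pose from where the row before left it, along the tool's axes as they then stand; what a row does not reach is not made up. A row lasts 1/8 s, in which the tool goes at most 62.5 mm and 10.7 degrees, less where a joint would pass 70% of its speed; a pose out of reach is approached as far as the arm can. A call is refused whole if a number of a shift passes 0.0625 or a number of a turn 10.7, either way. A call with a gripper value outside its range is refused whole. "grip" is the opening, from 0 (shut) to 1 (fully open), set as the call begins (left out, the last holds). The fingers move at their own pace and stop on an object; the grip force is fixed at half the most. Time passes only in rows, so rows that do not move let the fingers close. It gives the time, the measured TCP pose, the force and the opening at its end, in the units of the state.
- manip.state(): the state, without advancing time (a new reading comes with each control period).
- manip.grab_frame(name): name is "side" or "top" or "wrist"; returns the picture (400x640x3 uint8, blue, green, red); there is no depth.
- manip.get_calibration(name): a dict with "K" (3x3 intrinsics, pixels), "R" (3x3) and "t" (3): a world point X has camera coordinates R X + t. Camera axes: x right, y down, z forward; pixel columns grow to the right and rows downward; lengths in m; the calibration is good to about 2 mm. A picture is of the moment at which its call begins: read the wrist's pose just before it. get_calibration takes no time and is no camera call; for the wrist camera it gives the pose at the moment of the call.
- manip.job_done(): hands the job in, once; it reports no verdict.
The state is a dict: "time": time; "joint_pos": joint angles; "joint_vel": joint speeds; "joint_efforts": joint torques, N m; "tool_pos": TCP position; "tool_rot": TCP orientation; "contact_force": force on the tool from outside, world axes, zero at the start; "ft_torque": the same for the moment, N m; "gripper_width": opening from 0.0 (shut) to 1.0 (fully open).
Only numpy, scipy, OpenCV 4.12 (cv2) and the standard library are available. Lean on these libraries where they do the work, as an engineer would, in place of code of your own. Each camera call takes 0.05 s, during which the arm holds its last target.

## Working session

There is one attempt and no reset: what is moved stays moved. The work goes in short steps, Python scripts to look and compute and a tool call to move; the robot and the scene stay as the last step left them, time stands still between calls to the robot, and variables do not carry over. Pictures are saved under pics/ and viewed, and the job is handed in when it is done.

Besides the shell and the picture viewer there is one more tool, called after ">>>" by a JSON object that holds its "api" and its "payload". send_rows: Moves the arm, as the interface text tells. Its arguments: {"type":"object","properties":{"steps":{"type":"array"},"grip":{"type":"number"}},"required":["steps"]}

```bash
mkdir -p pics
python3 - <<'E'
from plant import manip
import cv2
print(manip.state())
for n in ("side","top","wrist"):
    c=manip.get_calibration(n); print(n,c)
    cv2.imwrite(f"pics/{n}0.png",manip.grab_frame(n))
E
```

```text
{'time': 0.0, 'joint_pos': array([-1.42298932e+00,  5.33489605e-02,  1.61432459e+00, -4.55973867e-05,
        1.47601585e+00, -1.18992614e-01]), 'joint_vel': array([ 0.00076354, -0.00126041, -0.00142412, -0.0009964 ,  0.0009003 ,
       -0.00031072]), 'joint_efforts': array([ 1.03084225e-03, -3.93681479e+01, -3.70174527e+01, -6.69498445e-05,
        7.09206535e-03, -2.36361177e-05]), 'tool_pos': array([ 0.16467583, -0.6022497 ,  0.23004966]), 'tool_rot': array([-1.04793775e-03,  9.91114597e-01,  1.33006599e-01, -3.77953380e-05]), 'contact_force': array([ 0.33483876,  0.08591308, -0.81949337]), 'ft_torque': array([-0.04194382,  0.05426829, -0.06112477]), 'gripper_width': 0.9964446574422492}
side {'K': array([[377.69072091,   0.        , 326.67127784],
       [  0.        , 377.69072091, 201.25072406],
       [  0.        ,   0.        ,   1.        ]]), 'R': array([[ 0.78893995, -0.6142647 ,  0.01589469],
       [-0.46255923, -0.61072508, -0.64269264],
       [ 0.40449069,  0.49969366, -0.76595922]]), 't': array([-0.35475987,  0.34496761,  1.11682271])}
top {'K': array([[399.34846899,   0.        , 318.68169919],
       [  0.        , 399.34846899, 193.58680876],
       [  0.        ,   0.        ,   1.        ]]), 'R': array([[ 0.01311524, -0.9998537 ,  0.01098034],
       [-0.99244852, -0.01435592, -0.12181891],
       [ 0.12195872, -0.00929974, -0.9924916 ]]), 't': array([0.07188017, 0.54110385, 1.05822784])}
wrist {'K': array([[348.90896309,   0.        , 326.7354352 ],
       [  0.        , 348.90896309, 193.27894211],
       [  0.        ,   0.        ,   1.        ]]), 'R': array([[ 0.26322597, -0.96473146, -0.00230106],
       [-0.92267946, -0.25244725,  0.29143266],
       [-0.28173515, -0.0745895 , -0.95658858]]), 't': array([-0.62370839, -0.03784568,  0.37931055])}
```

View pics/side0.png

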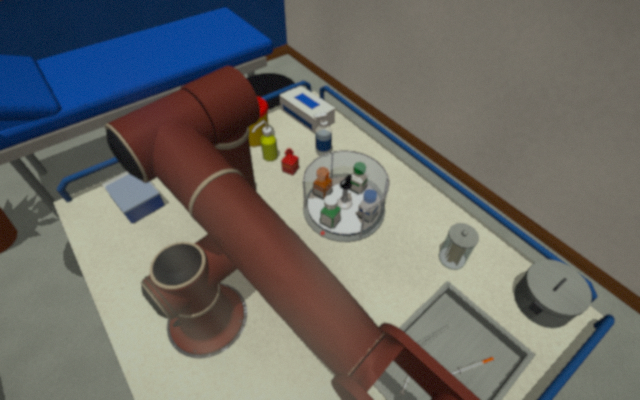

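View pics/top0.png

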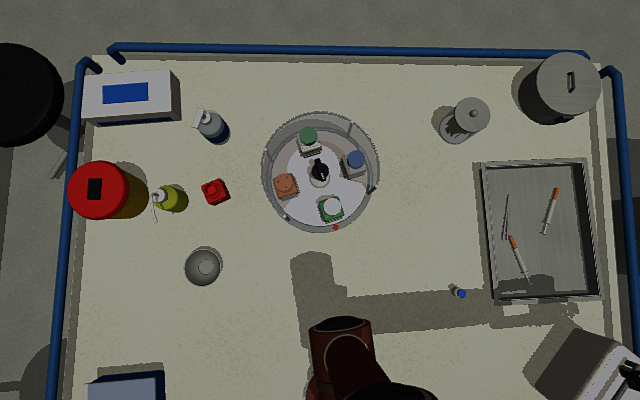

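View pics/wrist0.png

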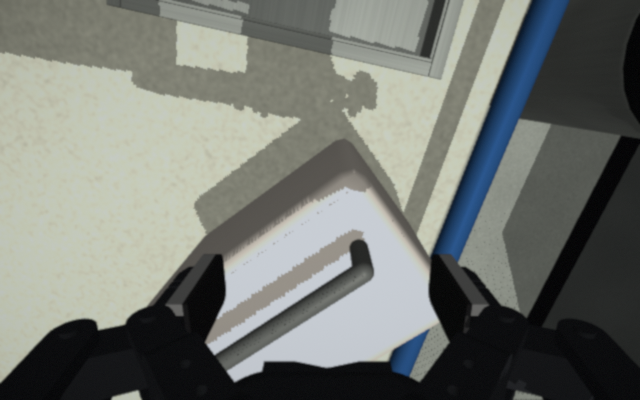

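```bash
cat > h.py <<'E'
import numpy as np,cv2
from plant import manip
def ray(n,u,v,z,c=None):
    c=c or manip.get_calibration(n); K,R,t=c["K"],c["R"],c["t"]
    o=-R.T@t; d=R.T@np.linalg.inv(K)@np.array([u,v,1.]); return o+d*(z-o[2])/d[2]
def proj(n,X,c=None):
    c=c or manip.get_calibration(n); p=c["K"]@(c["R"]@np.asarray(X,float)+c["t"]); return p[:2]/p[2]
def cen(mask,box):
    x0,y0,x1,y1=box; m=np.zeros_like(mask); m[y0:y1,x0:x1]=mask[y0:y1,x0:x1]
    n,l,s,c=cv2.connectedComponentsWithStats(m)
    k=1+np.argmax(s[1:,4]); return c[k],s[k],(l==k)
E
python3 - <<'E'
from h import *
im=cv2.imread("pics/top0.png")
cv2.imwrite("pics/top0z.png",cv2.resize(im[95:245,245:395],(750,750),interpolation=cv2.INTER_CUBIC)[:600*2][:750][: ,:][75:675])
im=cv2.imread("pics/side0.png")
cv2.imwrite("pics/side0z.png",cv2.resize(im[140:250,290:400],(600,600),interpolation=cv2.INTER_CUBIC))
for p in ((320,172,.157),(335,228,.004),(286,184,.141),(332,207,.141),(308,135,.141),(355,160,.141)): print(p,ray("top",*p))
E
```

```text
(320, 172, 0.157) [0.57777118 0.07798392 0.157     ]
(335, 228, 0.004) [0.44800183 0.03250482 0.004     ]
(286, 184, 0.141) [0.54937927 0.16116812 0.141     ]
(332, 207, 0.141) [0.49412736 0.04729588 0.141     ]
(308, 135, 0.141) [0.67408277 0.10901909 0.141     ]
(355, 160, 0.141) [ 0.6121954  -0.00885394  0.141     ]
```

View pics/top0z.png

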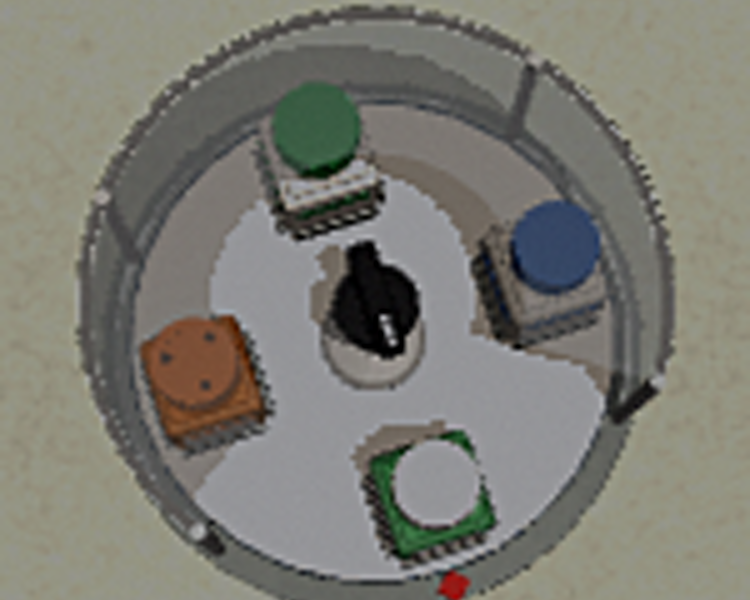

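View pics/side0z.png

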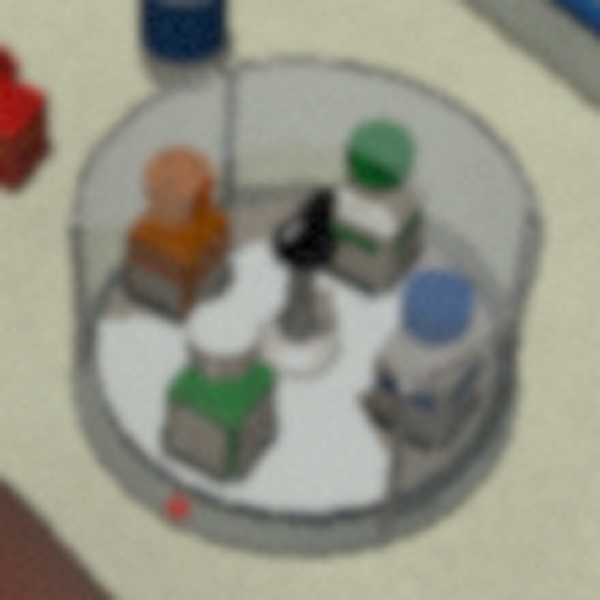

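Run:
```python
from h import *
def circ(pts): 
    (c,r)=cv2.minEnclosingCircle(pts); return c,r
for n,boxes in (("top",dict(o=(270,160,300,192),g=(298,120,320,150),b=(344,145,370,165),r=(325,220,345,235))),("side",dict(o=(310,160,335,195),g=(348,160,372,180),b=(360,185,380,205),r=(315,225,330,240)))):
    im=cv2.imread(f"pics/{n}0.png"); hsv=cv2.cvtColor(im,cv2.COLOR_BGR2HSV)
    rng=dict(o=((3,100,100),(12,255,255)),g=((50,90,40),(80,255,255)),b=((100,90,60),(125,255,255)),r=((0,150,120),(4,255,255)))
    for k,b in boxes.items():
        m=cv2.inRange(hsv,*rng[k])
        c,s,l=cen(m,b); 
        z=.004 if k=='r' else .141
        mid=(s[0]+s[2]/2-.5,s[1]+s[3]/2-.5)
        print(n,k,c,s,ray(n,*c,z),ray(n,*mid,z))
```

```text
top o [284.36956522 182.42028986] [273 173  24  19 276] [0.55325332 0.1652734  0.141     ] [0.55430516 0.1649769  0.141     ]
top g [307.96846847 134.72072072] [300 127  17  17 222] [0.67479859 0.10910973 0.141     ] [0.67408277 0.10901909 0.141     ]
top b [355.87323944 157.69953052] [347 150  18  15 213] [ 0.61805719 -0.01101725  0.141     ] [ 0.61981671 -0.01008423  0.141     ]
top r [335.5  226.75] [333 225   6   5  20] [0.45148136 0.03114384 0.004     ] [0.450789   0.03113832 0.004     ]
side o [323.09174312 173.83486239] [317 168  15  14 109] [0.55136016 0.15445705 0.141     ] [0.55191971 0.15002819 0.141     ]
side g [358.71232877 168.79452055] [354 164  10  10  73] [0.66634423 0.09858894 0.141     ] [0.66670542 0.1001414  0.141     ]
side b [369.94 195.41] [365 190  11  12 100] [ 0.61459983 -0.0174059   0.141     ] [ 0.61449352 -0.01781882  0.141     ]
side r [322. 233.] [322 233   1   1   1] [0.45575802 0.03441039 0.004     ] [0.45575802 0.03441039 0.004     ]
```

>>> {"api": "send_rows", "payload": {"steps": [[0,0,-0.05,0,0,0],[0.04,-0.037,0,0,0,0],[0.04,-0.037,0,0,0,0],[0.04,-0.037,0,0,0,0],[0.04,-0.037,0,0,0,0],[0.04,-0.037,0,0,0,0],[0.04,-0.037,0,0,0,0],[0.04,-0.037,0,0,0,0]], "grip": 1}}

```text
time: 1.15
tool_pos: [0.3671, -0.2775, 0.2811]
tool_rot: [0.0, 0.991, 0.133, 0.0]
contact_force: [1.6, 0.3, 0.1]
gripper_width: 0.999
```

>>> {"api": "send_rows", "payload": {"steps": [[0.04,-0.037,0,0,0,0],[0.04,-0.037,0,0,0,0],[0.04,-0.037,0,0,0,0],[0.04,-0.037,0,0,0,0],[0.04,-0.037,0,0,0,-2],[0.04,-0.037,0,0,0,-2],[0,0,0,0,0,0],[0,0,0,0,0,0]]}}

```text
time: 2.15
tool_pos: [0.5376, -0.0009, 0.2808]
tool_rot: [0.0, 0.986, 0.168, -0.001]
contact_force: [-0.3, 0.2, 0.8]
gripper_width: 0.999
```

Run:
```python
from h import *
c=manip.get_calibration("wrist"); im=manip.grab_frame("wrist"); cv2.imwrite("pics/w1.png",im)
print(c["R"],-c["R"].T@c["t"])
print(proj("wrist",[.585,.0785,.157],c))
np.save("w1.npy",c,allow_pickle=True)
```

```text
[[ 3.30111027e-01 -9.43942008e-01 -4.41190501e-04]
 [-9.02569638e-01 -3.15779261e-01  2.92662788e-01]
 [-2.76396019e-01 -9.62130084e-02 -9.56215613e-01]] [0.60760891 0.02370563 0.42301993]
[246.02397307  91.13942192]
```

View pics/w1.png

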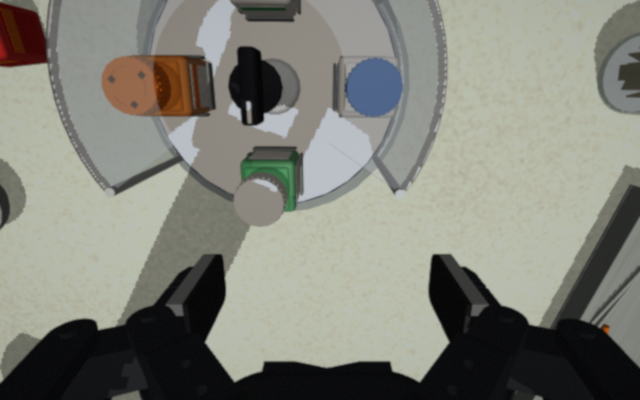

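Run:
```python
from h import *
c=np.load("w1.npy",allow_pickle=True).item()
im=cv2.imread("pics/w1.png"); hsv=cv2.cvtColor(im,cv2.COLOR_BGR2HSV)
m=cv2.inRange(hsv,(0,0,0),(180,255,45)); k,s,l=cen(m,(215,35,300,135)); print(k,s)
for r in range(44,130,6): 
    x=np.where(l[r])[0]; print(r,(x.min(),x.max()) if len(x) else None)
m=cv2.inRange(hsv,(100,90,60),(125,255,255)); k,s,l=cen(m,(330,50,420,130)); print("blue",k,ray("wrist",*k,.141,c))
m=cv2.inRange(hsv,(3,80,80),(14,255,255)); k,s,l=cen(m,(95,50,165,118)); print(k,s,ray("wrist",133,85,.141,c))
print(ray("wrist",261,201,.141,c))
for p in ((248,48),(250,123),(249,86)): print(ray("wrist",*p,.157,c))
cv2.imwrite("pics/w1z.png",cv2.resize(im[30:140,190:310],(720,660))[:600])
```

```text
[254.35675676  83.78185328] [ 229   47   53   78 2590]
44 None
50 (np.int64(238), np.int64(257))
56 (np.int64(238), np.int64(259))
62 (np.int64(239), np.int64(266))
68 (np.int64(235), np.int64(273))
74 (np.int64(231), np.int64(277))
80 (np.int64(230), np.int64(280))
86 (np.int64(229), np.int64(281))
92 (np.int64(231), np.int64(280))
98 (np.int64(233), np.int64(279))
104 (np.int64(237), np.int64(275))
110 (np.int64(242), np.int64(268))
116 (np.int64(243), np.int64(262))
122 (np.int64(243), np.int64(259))
128 None
blue [373.78416973  86.77641779] [ 0.61937464 -0.01057808  0.141     ]
[134.36925099  84.2739816 ] [ 102   55   63   61 3044] [0.55922396 0.16539487 0.141     ]
[0.50112626 0.04587164 0.141     ]
[0.61375936 0.08497628 0.157     ]
[0.56379136 0.06956639 0.157     ]
[0.5891901 0.0774094 0.157    ]
```

View pics/w1z.png

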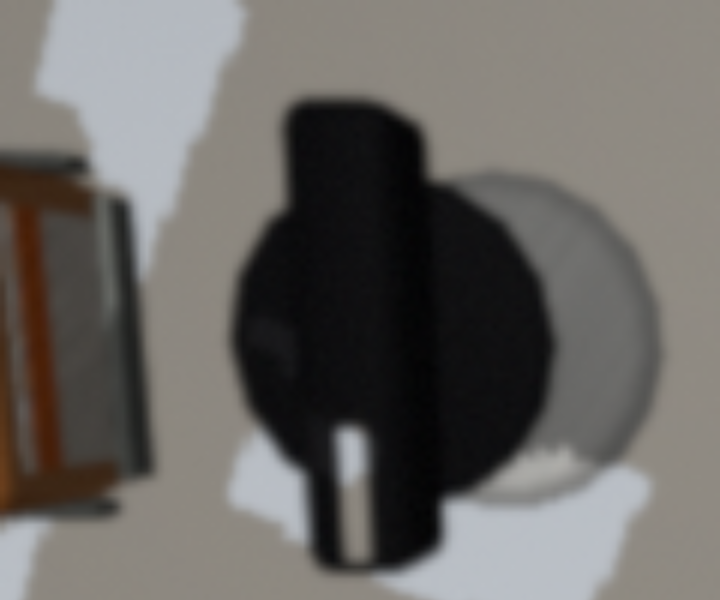

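>>> {"api": "send_rows", "payload": {"steps": [[0.037,-0.029,0,0,0,0],[0.0367,-0.0288,0,0,0,0],[0,0,0.04,0,0,0],[0,0,0.04,0,0,0],[0,0,0.025,0,0,0],[0,0,0,0,0,0],[0,0,0,0,0,0]], "grip": 0.5}}

```text
time: 3.08
tool_pos: [0.5891, 0.0772, 0.1779]
tool_rot: [0.0, 0.986, 0.167, 0.001]
contact_force: [-0.2, -0.9, -0.4]
gripper_width: 0.503
```

Run:
```python
from h import *
print(manip.state()["tool_pos"])
im=manip.grab_frame("wrist"); cv2.imwrite("pics/w2.png",im)
im=manip.grab_frame("side"); cv2.imwrite("pics/s2.png",cv2.resize(im[120:250,260:400],(646,600),interpolation=cv2.INTER_CUBIC))
```

```text
[0.58910996 0.07716313 0.17793757]
```

View pics/w2.png

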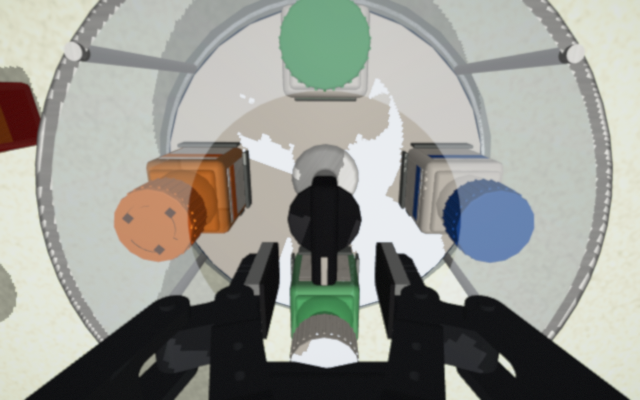

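View pics/s2.png

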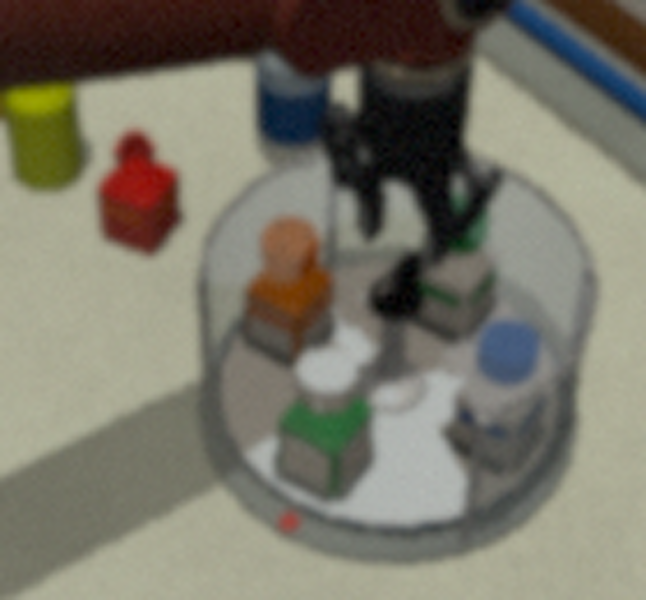

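Run:
```python
from h import *
c=manip.get_calibration("wrist")
for u,v,z in ((325,178,.157),(325,284,.157),(488,220,.141),(155,220,.141),(324,43,.141)): print(ray("wrist",u,v,z,c))
a=ray("wrist",488,220,.141,c)-ray("wrist",155,220,.141,c); print(np.linalg.norm(a),np.degrees(np.arctan2(a[0],-a[1])), (ray("wrist",488,220,.141,c)+ray("wrist",155,220,.141,c))/2)
```

```text
[0.61929391 0.0890366  0.157     ]
[0.56426775 0.06994773 0.157     ]
[ 0.62245252 -0.00506171  0.141     ]
[0.56201654 0.16851155 0.141     ]
[0.67802646 0.10998437 0.141     ]
0.18379386473759554 19.197463373498724 [0.59223453 0.08172492 0.141     ]
```

>>> {"api": "send_rows", "payload": {"steps": [[0,0,0.02,0,0,0],[0,0,0.021,0,0,0],[0,0,0,0,0,0],[0,0,0,0,0,0]]}}

```text
time: 3.68
tool_pos: [0.5882, 0.0782, 0.1348]
tool_rot: [-0.0, 0.986, 0.168, -0.0]
contact_force: [0.2, 0.2, -0.1]
gripper_width: 0.498
```

>>> {"api": "send_rows", "payload": {"steps": [[0,0,0,0,0,0],[0,0,0,0,0,0],[0,0,0,0,0,0],[0,0,0,0,0,0],[0,0,0,0,0,0]], "grip": 0}}

```text
time: 4.3
tool_pos: [0.5888, 0.0786, 0.1363]
tool_rot: [-0.0, 0.986, 0.167, 0.001]
contact_force: [-2.3, 3.5, 5.3]
gripper_width: 0.148
```

>>> {"api": "send_rows", "payload": {"steps": [[0,0,0,0,0,-4],[0,0,0,0,0,-5],[0,0,0,0,0,-6],[0,0,0,0,0,-6],[0,0,0,0,0,-6],[0,0,0,0,0,-6],[0,0,0,0,0,-6],[0,0,0,0,0,-6]]}}

```text
time: 5.3
tool_pos: [0.5887, 0.0787, 0.1364]
tool_rot: [-0.0, 0.846, 0.534, 0.001]
contact_force: [-2.1, 4.1, 6.2]
gripper_width: 0.148
```

>>> {"api": "send_rows", "payload": {"steps": [[0,0,0,0,0,-6],[0,0,0,0,0,-6],[0,0,0,0,0,-6],[0,0,0,0,0,-6],[0,0,0,0,0,-6],[0,0,0,0,0,-6],[0,0,0,0,0,-5],[0,0,0,0,0,-4]]}}

```text
time: 6.3
tool_pos: [0.5886, 0.0787, 0.1363]
tool_rot: [-0.0, 0.577, 0.816, 0.001]
contact_force: [-3.5, 4.1, 6.5]
gripper_width: 0.147
```

>>> {"api": "send_rows", "payload": {"steps": [[0,0,0,0,0,0],[0,0,0,0,0,0],[0,0,0,0,0,0]]}}

```text
time: 6.68
tool_pos: [0.5886, 0.0787, 0.1364]
tool_rot: [-0.0, 0.579, 0.816, 0.001]
contact_force: [-3.7, 3.3, 6.1]
gripper_width: 0.152
```

>>> {"api": "send_rows", "payload": {"steps": [[0,0,0,0,0,0],[0,0,0,0,0,0],[0,0,0,0,0,0],[0,0,0,0,0,0]], "grip": 0.5}}

```text
time: 7.18
tool_pos: [0.5884, 0.0779, 0.1351]
tool_rot: [-0.0, 0.579, 0.816, -0.0]
contact_force: [-0.3, -0.2, 0.2]
gripper_width: 0.498
```

>>> {"api": "send_rows", "payload": {"steps": [[0,0,-0.02,0,0,0],[0,0,-0.04,0,0,0],[0,0,-0.04,0,0,0],[0,0,-0.04,0,0,0],[0,0,0,0,0,0],[0,0,0,0,0,0]]}}

```text
time: 7.92
tool_pos: [0.5884, 0.0781, 0.2758]
tool_rot: [0.0, 0.579, 0.816, 0.0]
contact_force: [-1.1, 0.1, -0.3]
gripper_width: 0.502
```

Run:
```python
from h import *
print(manip.state()["joint_pos"])
c=manip.get_calibration("wrist");im=manip.grab_frame("wrist"); cv2.imwrite("pics/w3.png",im);np.save("w3.npy",c,allow_pickle=True)
im=manip.grab_frame("top"); cv2.imwrite("pics/t3.png",im)
cv2.imwrite("pics/t3z.png",cv2.resize(im[125:245,245:395],(750,600),interpolation=cv2.INTER_CUBIC))
```

```text
[ 6.58930336e-03 -4.46756566e-02  1.63679702e+00 -2.43041479e-05
  1.54878886e+00 -3.30013800e-01]
```

View pics/w3.png

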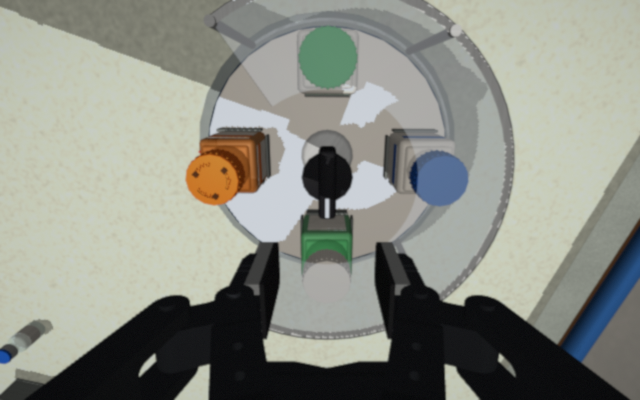

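View pics/t3z.png

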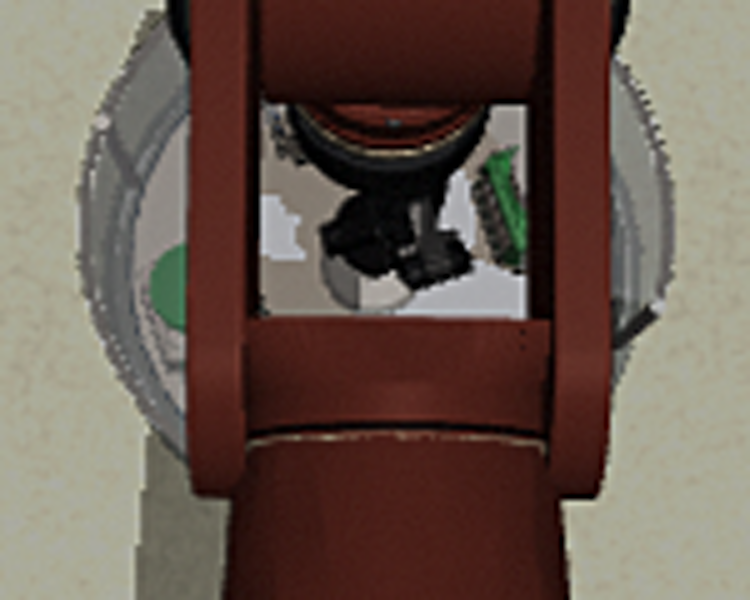

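Run:
```python
from h import *
c=np.load("w3.npy",allow_pickle=True).item()
im=cv2.imread("pics/w3.png"); hsv=cv2.cvtColor(im,cv2.COLOR_BGR2HSV)
cv2.imwrite("pics/w3z.png",cv2.resize(im[110:230,170:320],(750,600),interpolation=cv2.INTER_CUBIC))
m=cv2.inRange(hsv,(100,90,60),(125,255,255)); k,s,l=cen(m,(390,130,490,220)); print("blue",k,s)
b=ray("wrist",440,178,.141,c);o=ray("wrist",213,178,.141,c);g=ray("wrist",328,57,.141,c);w=ray("wrist",328,280,.141,c)
print(o,b,g,w,(o+b)/2)
d=o-b; print(np.linalg.norm(d),np.degrees(np.arctan2(d[1],d[0])))
for u,v in ((328,148),(330,215)):print(ray("wrist",u,v,.157,c))
```

```text
blue [439.38730451 179.26126955] [ 410  154   57   51 2174]
[0.49913798 0.05028815 0.141     ] [0.67467762 0.11160237 0.141     ] [0.55741173 0.16872186 0.141     ] [ 0.61931787 -0.00782687  0.141     ] [0.5869078  0.08094526 0.141     ]
0.1859397773671824 -160.7462075157262
[0.57892176 0.10718164 0.157     ]
[0.59820066 0.05701924 0.157     ]
```

View pics/w3z.png

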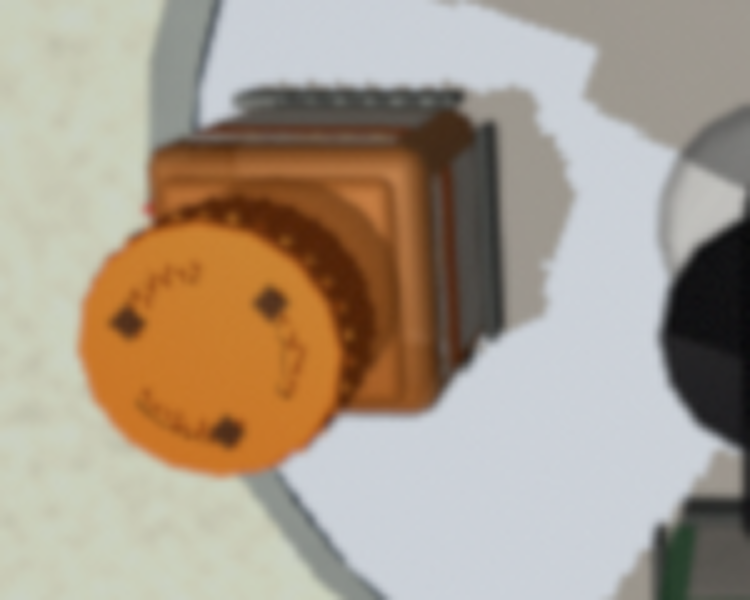

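>>> {"api": "send_rows", "payload": {"steps": [[0.001,-0.0475,0,0,0,0],[0.001,-0.0475,0,0,0,0],[0,0,0.015,0,0,-10],[0,0,0.015,0,0,-10],[0,0,0.015,0,0,-10],[0,0,0.015,0,0,-10],[0,0,0.015,0,0,-10],[0,0,0.015,0,0,-10]], "grip": 0.8}}

```text
time: 9.02
tool_pos: [0.4971, 0.0486, 0.1832]
tool_rot: [-0.001, 0.091, 0.996, -0.0]
contact_force: [0.1, 0.1, -0.1]
gripper_width: 0.797
```

>>> {"api": "send_rows", "payload": {"steps": [[0,0,0.01,0,0,0],[0,0,0,0,0,0],[0,0,0,0,0,0]]}}

```text
time: 9.4
tool_pos: [0.4983, 0.0486, 0.1757]
tool_rot: [0.0, 0.094, 0.996, 0.0]
contact_force: [0.0, 0.5, 0.8]
gripper_width: 0.796
```

Run:
```python
from h import *
s=manip.state();print(s["joint_pos"],s["tool_pos"])
c=manip.get_calibration("wrist");im=manip.grab_frame("wrist"); cv2.imwrite("pics/w4.png",im);np.save("w4.npy",c,allow_pickle=True)
im=manip.grab_frame("side"); cv2.imwrite("pics/s4.png",im[100:300,200:460]); cv2.imwrite("pics/s4z.png",cv2.resize(im[120:250,260:400],(646,600),interpolation=cv2.INTER_CUBIC))
```

```text
[-5.14985499e-02 -2.10609617e-01  1.95536242e+00  9.70359016e-06
  1.39638209e+00 -1.43405880e+00] [0.49828106 0.04861772 0.17566071]
```

View pics/w4.png

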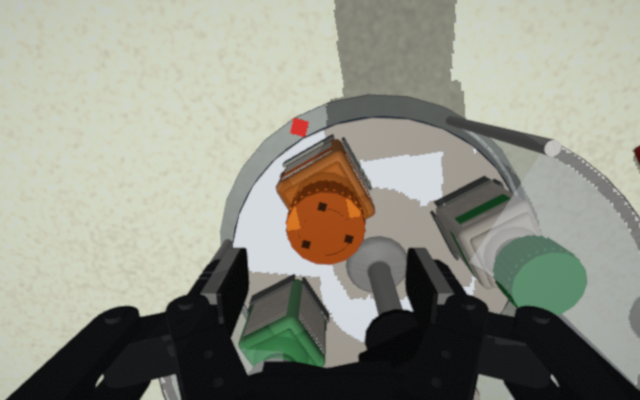

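View pics/s4z.png

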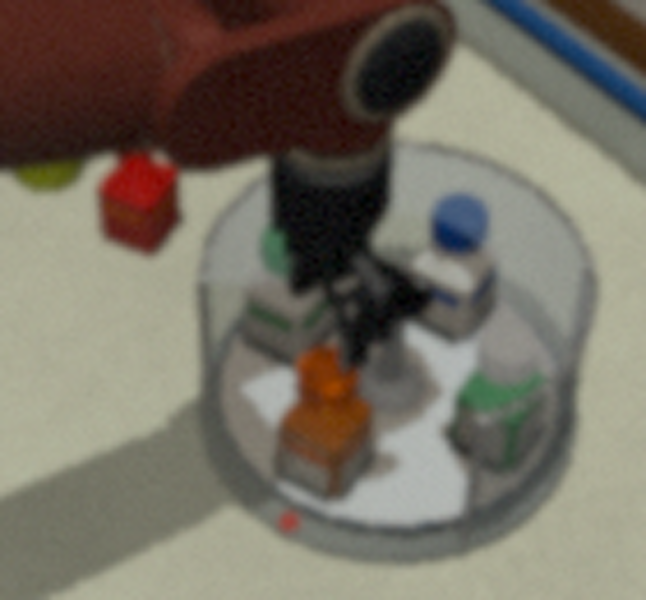

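Run:
```python
from h import *
c=np.load("w4.npy",allow_pickle=True).item()
im=cv2.imread("pics/w4.png")
cv2.imwrite("pics/w4z.png",cv2.resize(im[170:280,260:400],(764,600),interpolation=cv2.INTER_CUBIC))
for v in (224,227,230):
    print(ray("wrist",326,v,.141,c))
print(ray("wrist",287,227,.141,c)-ray("wrist",365,227,.141,c))
```

```text
[0.49499267 0.04879383 0.141     ]
[0.49672133 0.04846253 0.141     ]
[0.49845935 0.04812943 0.141     ]
[-0.00799945 -0.04183937  0.        ]
```

View pics/w4z.png

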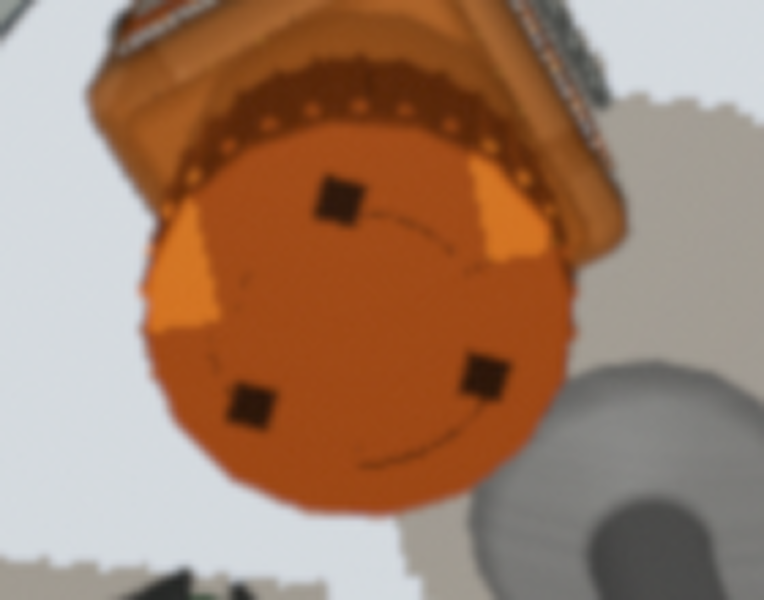

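>>> {"api": "send_rows", "payload": {"steps": [[0.001,0,0.02,0,0,0],[0,0,0.02,0,0,0],[0,0,0.012,0,0,0],[0,0,0.01,0,0,0],[0,0,0,0,0,0],[0,0,0,0,0,0]]}}

```text
time: 10.25
tool_pos: [0.4976, 0.0487, 0.1139]
tool_rot: [0.001, 0.093, 0.996, 0.0]
contact_force: [-0.7, 0.2, -0.1]
gripper_width: 0.802
```

>>> {"api": "send_rows", "payload": {"steps": [[0,0,0,0,0,0],[0,0,0,0,0,0],[0,0,0,0,0,0],[0,0,0,0,0,0],[0,0,0,0,0,0]], "grip": 0}}

```text
time: 10.88
tool_pos: [0.4976, 0.0486, 0.1138]
tool_rot: [0.001, 0.093, 0.996, -0.0]
contact_force: [0.0, -1.7, 3.7]
gripper_width: 0.495
```

>>> {"api": "send_rows", "payload": {"steps": [[0,0,0.002,0,0,0],[0,0,0.002,0,0,0],[0,0,0.001,0,0,0],[0,0,0,0,0,0],[0,0,0,0,0,0]]}}

```text
time: 11.5
tool_pos: [0.4977, 0.0485, 0.1093]
tool_rot: [0.001, 0.093, 0.996, -0.0]
contact_force: [-1.2, -2.0, 8.0]
gripper_width: 0.494
```

>>> {"api": "send_rows", "payload": {"steps": [[0,0,0,0,0,-4],[0,0,0,0,0,-6],[0,0,0,0,0,-6],[0,0,0,0,0,-6],[0,0,0,0,0,0],[0,0,0,0,0,0]]}}

```text
time: 12.25
tool_pos: [0.4976, 0.0488, 0.1092]
tool_rot: [0.0, -0.098, 0.995, 0.0]
contact_force: [-1.3, -1.8, 7.8]
gripper_width: 0.496
```

Run:
```python
from h import *
s=manip.state();print(s["contact_force"],s["ft_torque"],s["joint_pos"])
im=manip.grab_frame("wrist"); cv2.imwrite("pics/w5.png",im)
```

```text
[-1.29635856 -1.81999439  7.79382813] [-0.15895304  0.3503426   0.05309178] [-5.11953591e-02 -1.42054748e-01  2.01229778e+00  1.64222110e-04
  1.27045450e+00 -1.81923422e+00]
```

View pics/w5.png

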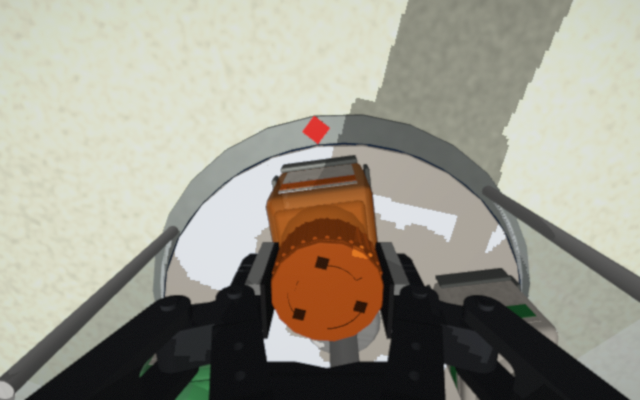

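>>> {"api": "send_rows", "payload": {"steps": [[0,0,0,0,0,-6],[0,0,0,0,0,-7],[0,0,0,0,0,-7],[0,0,0,0,0,-7],[0,0,0,0,0,-7],[0,0,0,0,0,-6],[0,0,0,0,0,0],[0,0,0,0,0,0]]}}

```text
time: 13.3
tool_pos: [0.498, 0.0485, 0.1094]
tool_rot: [0.001, -0.433, 0.901, -0.001]
contact_force: [-0.4, -2.7, 7.6]
gripper_width: 0.494
```

Run:
```python
from h import *
s=manip.state();print(s["contact_force"],s["ft_torque"],s["joint_pos"])
im=manip.grab_frame("wrist"); cv2.imwrite("pics/w6.png",im)
```

```text
[-0.4282097  -2.68940022  7.57682549] [-0.32120418  0.16242955  0.12526601] [-5.13964237e-02 -1.41957716e-01  2.01195363e+00 -6.27695845e-04
  1.26960822e+00 -2.51739801e+00]
```

View pics/w6.png

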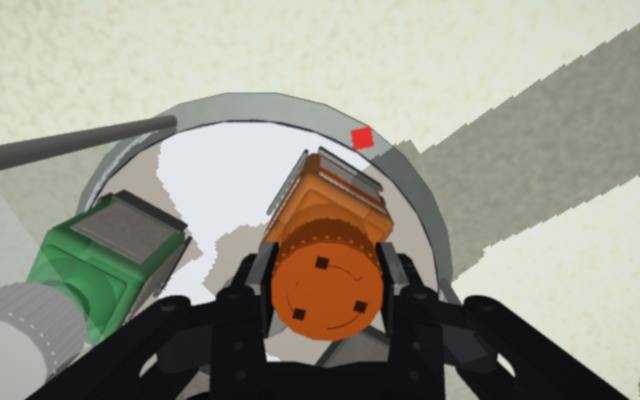

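>>> {"api": "send_rows", "payload": {"steps": [[0,0,-0.003,0,0,0],[0,0,-0.004,0,0,0],[0,0,-0.005,0,0,0],[0,0,-0.005,0,0,0]]}}

```text
time: 13.85
tool_pos: [0.4963, 0.049, 0.1245]
tool_rot: [-0.001, -0.433, 0.902, 0.001]
contact_force: [0.9, -1.0, -1.4]
gripper_width: 0.495
```

Force has vanished; the cap is coming free. Lift on.

>>> {"api": "send_rows", "payload": {"steps": [[0,0,-0.008,0,0,0],[0,0,-0.012,0,0,0],[0,0,-0.012,0,0,0],[0,0,-0.012,0,0,0],[0,0,-0.008,0,0,0],[0,0,0,0,0,0],[0,0,0,0,0,0],[0,0,0,0,0,0]]}}

```text
time: 14.85
tool_pos: [0.4967, 0.0488, 0.1766]
tool_rot: [-0.001, -0.433, 0.902, 0.0]
contact_force: [-0.1, -0.4, -0.5]
gripper_width: 0.494
```

Run:
```python
from h import *
s=manip.state();print(s["time"],s["tool_pos"],s["contact_force"],s["ft_torque"],s["gripper_width"])
c=manip.get_calibration("wrist");im=manip.grab_frame("wrist"); cv2.imwrite("pics/w7.png",im);np.save("w7.npy",c,allow_pickle=True)
im=manip.grab_frame("side"); cv2.imwrite("pics/s7.png",im); cv2.imwrite("pics/s7z.png",cv2.resize(im[120:250,260:400],(646,600),interpolation=cv2.INTER_CUBIC))
```

```text
14.85 [0.49669375 0.0488035  0.1765994 ] [-0.12119301 -0.43990868 -0.48242292] [ 0.05535808  0.04964758 -0.05748574] 0.49430288044522264
```

View pics/w7.png

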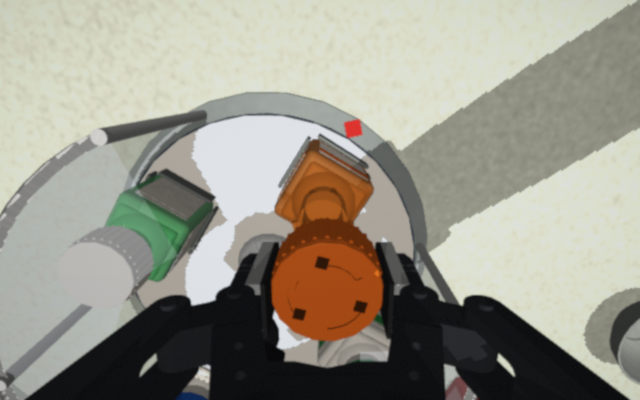

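View pics/s7z.png

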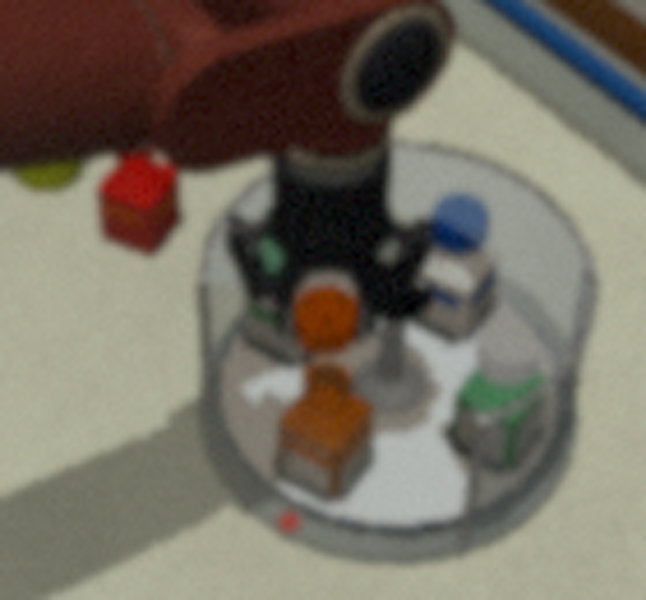

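>>> {"api": "send_rows", "payload": {"steps": [[0,0,-0.002,0,0,0],[0,0,0,0,0,0],[0,0,0,0,0,0],[0,0,0,0,0,0],[0,0,0,0,0,0],[0,0,0,0,0,0]]}}

```text
time: 15.7
tool_pos: [0.4971, 0.0488, 0.1793]
tool_rot: [-0.0, -0.433, 0.902, 0.0]
contact_force: [0.1, 0.1, -0.1]
gripper_width: 0.5
```

Run:
```python
from plant import manip
s=manip.state();print(s["time"],s["tool_pos"],s["tool_rot"],abs(s["joint_vel"]).max(),s["gripper_width"],s["contact_force"])
print(manip.job_done())
```

```text
15.7 [0.49707686 0.04879219 0.17926063] [-3.75461458e-05 -4.32765429e-01  9.01506562e-01  2.09657462e-05] 0.0013183409253136802 0.49950188317092364 [ 0.13021942  0.12010137 -0.10016342]
the job is handed in; nothing more can be done
None
```

I turned the carousel 90° anticlockwise by its knob, which brought the amber bottle to the front detent. I then pressed its cap about 4.5 mm (8 N), twisted it 62° anticlockwise while pressed, lifted it straight off and handed the job in at 15.7 s.

- **Bottle position:** After the turn, a wrist picture put the bottle's direction at 199.3°, and I had measured the front at about 199.2°. A later picture shows it still in its pocket with the cap off.
- **Cap:** It did not slip in the gripper during the twist or the lift, judging by its arrow marks. It is held level and still, with its lower edge about 5 cm above the mouth. I worked that height out from the tool position and did not measure it in a picture.
- **Other things:** The highest contact force I read was about 8 N. In the close-up views, the other carousel bottles stand upright in their pockets and nothing looks disturbed. I took no full trolley picture at the end.
- **Disagreement:** The top and wrist cameras differed by about 4 mm along x on where the carousel's axis is. I used a value between the two, and side forces while turning the knob stayed around 5 N.

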